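Set a bottle-top dispenser and give it a dry test stroke

TASK

The bottle-top dispenser is back from cleaning and its bottle is still empty. Turn the winged volume collar to 7, swing the outlet valve lever fully open so that it points along the spout, then push the plunger all the way down to its stop and let it come all the way back up. Leave the collar at 7 and the valve open, and leave the beaker and the bottles where they stand.

Things in the scene. Friction and masses are not known exactly. Their poses are not given: they have to be found in the camera images.
- dispenser: Bottle-top dispenser: empty clear 500 ml bottle, 86 mm wide, in a heavy grey foot (150 mm wide, cannot be moved), white head on top. Origin on the bench on the upright axis shared by bottle, collar and plunger; z up; x points along the spout. Outlet arm, 22 mm wide, top 211 mm high, runs to x = 100 mm; then a thin steel spout to x = 152 mm, bent down to 119 mm height.
- collar_centre (a point): On the axis, 243 mm high. Dark grey volume collar, 223 to 253 mm high: a numbered cone (radius 38 mm at its foot, 20 mm at 237 mm height), above it a hub of radius 17 mm and four upright radial wings 90 degrees apart, 8 mm thick, reaching 42 mm from the axis, free for pushing from 237 to 253 mm height. Only the plunger stands higher.
- marked_wing (a point): On the wing with a white line on its top edge: point in its middle plane, 34 mm from the axis, 243 mm high. The other three, plain wings stand at 90, 180 and 270 degrees from it. With the collar at number v this wing stands 15 + 30 (v - 1) degrees clockwise, seen from above, of the spout's direction.
- sleeve (a joint): Collar angle, rad: 0 at number 1, growing 0.5236 (30 degrees) per number to 4.712 at 10, clockwise seen from above; 7 is 3.142. The number at the black index mark over the spout counts. Click stops hold it at each number: about 0.11 N m (3 N at a wing) takes it over, and from about half-way it snaps into the next. Turn it with the plunger up.
- plunger_top (a point): Centre of the top of the plunger's white mushroom knob (36 mm across, 14 mm thick, on a 12 mm steel stem on the axis); at rest 292 mm high. Its underside is 278 mm high at rest.
- plunger (a joint): How far the plunger is pushed down, m: 0 at rest. A soft spring returns it: pushing takes about 1.3 N at rest, 3.4 N at the stop of number 7. The collar's setting stops it: 2.2 mm per number, so about 15.4 mm at number 7.
- valve (a joint): Angle of the outlet valve lever in rad: 0 shut (square to the spout), 1.571 fully open (pointing outward along the spout); it grows counter-clockwise seen from above, turns stiffly (0.05 N m) and stays where it is left. Its upright axis stands on the outlet arm, 85 mm from the dispenser's axis along the spout.
- valve_end (a point): Near the free end of the valve lever's grey paddle, 36 mm from the valve's own axis, at half the paddle's height (223 mm). The paddle reaches from the valve axis to 40 mm, is 9 mm thick and stands from 217 to 229 mm height. Shut, it points to the dispenser's -y side.
- beaker_centre (a point): Loose glass beaker, 68 mm across and 92 mm high, standing under the spout; the point is on its axis half-way up. Leave it there.
- small_bottle_a_centre (a point): Loose clear bottle with a black cap, 52 mm across, 110 mm high; the point is half-way up. Leave it.
- small_bottle_b_centre (a point): A second such bottle. Leave it.

How it is judged:
By the outcome, as a careful person would: the job done as asked, in the order asked, and still so for the second after the job is handed in, with the robot touching nothing.
It also fails if it takes over 67 s, if anything falls off the work surface, if the arm or the gripper's body presses on something with over 40 N, if the wrist force passes 120 N, or if a joint passes its speed limit or range.

ROBOT

A 6-joint arm with a two-finger parallel gripper is mounted at the origin on the work surface. World frame = base frame: x ahead of the robot, y to its left, z up, the work surface at z = 0. Lengths are in m, angles in degrees, forces in N, time in s.
With the tool pointing down it reaches from about 0.35 to 0.725 m from the base axis. Payload 4.3 kg.
Tool frame: the origin (TCP) lies on the centre line of the jaws, within the pads' length; the fingertips stand finger_overhang ahead of it and the grasp point (between the pads) lies 2 mm behind it (finger_overhang is the distance from the TCP to the fingertips, in m); z points along the fingers, y is the direction in which the jaws open and shut (so a half turn about z gives the same grasp; the last joint's range is limited). The gripper opens to 85 mm and grips with 20 to 120 N. Pads are 22 mm wide; open, the fingers measure 114 mm over their backs; the gripper's body (76 mm by 85 mm) begins 54 mm behind the grasp point. The pads swing forward as they close: fully open they stand 13 mm farther back than shut.
Start: joints at [-79.773, 21.618, 4.641, 73.018, 0, 83.68], TCP at [0.164, -0.551, 0.217] pointing down, gripper open.
Joint ranges: [-156.06, 156.06], [-48.1, 94.91], [-58.44, 69.94], [-101.28, 121.22], [-78.64, 73.56], [-180, 180]. Speed limits (degrees/s): [147.25, 147.25, 180, 180, 180, 180].

INTERFACE

Orientations are given as [roll, pitch, yaw] about the fixed x, y, z axes, in that order (R = Rz(yaw) Ry(pitch) Rx(roll)).
In Python, from station import sense, read_camera, camera_model, sign_off, finger_overhang gives the robot as it stands. The module is installed in compiled form; this text tells all that it offers.
- The arm moves only by the tool apply_moves, never from a script. Its argument "commands" is one flat list of numbers, 5 for each row, row after row: the closure in counts, from 0 (fully open) to 255 (shut), then the shift along the tool's x, y, z in cm, then the turn about the tool's z in degrees. A call has 1 to 12 rows; each row is the pose to reach, as a shift and turn from the pose measured when the call began, along the tool's axes at that moment; what a row does not reach only later rows make up. A row lasts 1/12 s, in which the tool goes at most 41.7 mm and 7.16 degrees, less where a joint would pass 70% of its speed; a pose out of reach is approached as far as the arm can. A call with a gripper value outside its range is refused whole. The fingers move at their own pace and stop on an object; "force" is the grip in N (left out, the last holds). Time passes only in rows, so rows that repeat a pose let the fingers close. It gives the time, the measured TCP pose, the force and the opening at its end, in the units of the state.
- sense(): the state, without advancing time (a new reading comes with each control period).
- read_camera(name): name is "scene" or "top" or "wrist"; returns (picture, depth): 400x640x3 uint8, red, green, blue; 400x640 float32, m along the optical axis (not along the pixel's ray), 0 where there is no reading.
- camera_model(name): a dict with "intrinsics" (3x3 intrinsics, pixels), "extrinsics" (4x4, takes a point from world to camera coordinates); the wrist camera has in their place "mount" (4x4, takes a point from camera to tool coordinates, whose origin is the TCP and whose axes are the flange's). Camera axes: x right, y up, looking along -z (the intrinsics and any distortion apply to the point x, -y, -z); pixel columns grow to the right and rows downward; lengths in m; the calibration is good to about 2 mm. A picture is of the moment at which its call begins: read the wrist's pose just before it. camera_model takes no time and is no camera call.
- sign_off(): hands the job in, once; it reports no verdict.
The state is a dict: "time": time; "joint_pos": joint angles; "joint_velocities": joint speeds; "effort": joint torques, N m; "eef_pos": TCP position; "tool_rot": TCP orientation; "wrist_force": force on the tool from outside, world axes, zero at the start; "wrist_torque": the same for the moment, N m; "gripper_width": finger opening in m.
Only numpy, scipy, OpenCV 4.12 (cv2) and the standard library are available. Lean on these libraries where they do the work, as an engineer would, in place of code of your own. Each camera call takes 0.05 s, during which the arm holds its last target. There are 200 camera calls.

## Working session

There is one attempt and no reset: what is moved stays moved. The work goes in short steps, Python scripts to look and compute and a tool call to move; the robot and the scene stay as the last step left them, time stands still between calls to the robot, and variables do not carry over. Pictures are saved under pics/ and viewed, about 8 in all and at most 12, crops included, and the job is handed in when it is done.

Besides the shell and the picture viewer there is one more tool, called as a command line: name --argument value ..., lists and objects as JSON in quotes. apply_moves: Moves the arm, as the interface text tells. Its arguments: {"type":"object","properties":{"commands":{"type":"array"},"force":{"type":"number"}},"required":["commands"]}

```bash
mkdir -p pics
cat > h.py <<'E'
import numpy as np, cv2
from station import *
def save(n,p): cv2.imwrite('pics/'+n+'.png',cv2.cvtColor(p,cv2.COLOR_RGB2BGR))
def toworld(name,u,v,d,E=None):
    m=camera_model(name);K=np.array(m['intrinsics'])
    p=np.array([(u-K[0,2])/K[0,0]*d,-(v-K[1,2])/K[1,1]*d,-d*np.ones_like(u*1.0),np.ones_like(u*1.0)])
    return (np.linalg.inv(np.array(m['extrinsics']) if E is None else E)@p)[:3]
E
python3 - <<'E'
from h import *
s=sense();print({k:np.round(v,3) for k,v in s.items()},finger_overhang)
for n in('scene','top'):
    p,d=read_camera(n);save(n,p);np.save(n,d);m=camera_model(n);print(m)
print(camera_model('wrist'))
E
```

```text
{'time': np.float64(0.0), 'joint_pos': array([-79.773,  21.661,   4.562,  73.019,  -0.   ,  83.682]), 'joint_velocities': array([-0.047,  0.049, -0.044, -0.085, -0.031,  0.004]), 'effort': array([-1.0000e-03, -4.6360e+01,  2.6988e+01,  2.1000e-02, -0.0000e+00,
       -0.0000e+00]), 'eef_pos': array([ 0.164, -0.551,  0.216]), 'tool_rot': array([-1.79883e+02, -1.20000e-02,  1.65440e+01]), 'wrist_force': array([ 0.622,  0.053, -0.077]), 'wrist_torque': array([ 0.024, -0.034, -0.049]), 'gripper_width': np.float64(0.086)} 0.017
{'intrinsics': array([[401.10537998,   0.        , 316.4029111 ],
       [  0.        , 401.10537998, 198.26136041],
       [  0.        ,   0.        ,   1.        ]]), 'extrinsics': array([[ 0.64180062,  0.76679739,  0.01066464, -0.44235352],
       [-0.60589306,  0.49850269,  0.61999085,  0.19586982],
       [ 0.47009101, -0.40437215,  0.78453655, -1.0686271 ],
       [ 0.        ,  0.        ,  0.        ,  1.        ]])}
{'intrinsics': array([[382.00346937,   0.        , 321.01859785],
       [  0.        , 382.00346937, 198.26921982],
       [  0.        ,   0.        ,   1.        ]]), 'extrinsics': array([[-0.02009567, -0.99964236,  0.01764436,  0.10707991],
       [ 0.99820402, -0.01906434,  0.05679152, -0.56321634],
       [-0.05643483,  0.01875394,  0.99823013, -0.86829379],
       [ 0.        ,  0.        ,  0.        ,  1.        ]])}
{'intrinsics': array([[298.91165159,   0.        , 318.46230103],
       [  0.        , 298.91165159, 204.97222573],
       [  0.        ,   0.        ,   1.        ]]), 'mount': array([[-3.88960618e-04,  9.58135484e-01,  2.86314938e-01,
         7.29585357e-02],
       [ 9.99998750e-01, -6.60672144e-05,  1.57959441e-03,
        -1.70025452e-04],
       [ 1.53238148e-03,  2.86315194e-01, -9.58134261e-01,
        -1.54984620e-01],
       [ 0.00000000e+00,  0.00000000e+00,  0.00000000e+00,
         1.00000000e+00]])}
```

View pics/top.png

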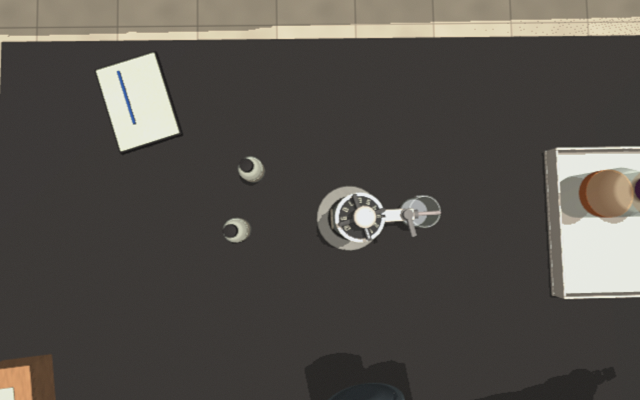

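View pics/scene.png

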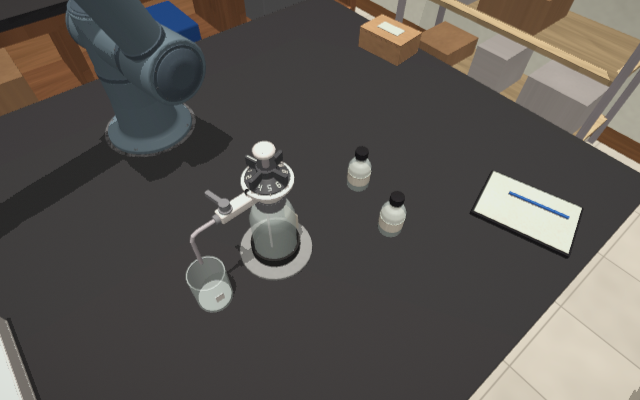

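The top view shows the knob at about (365,217), the spout pointing right (-y), the lever pointing to image-down at (412,228), and the two small bottles at left around (250,168) and (236,230). I'll enlarge both views and compute positions.

Run:
```python
from h import *
p=cv2.imread('pics/top.png');q=cv2.imread('pics/scene.png')
a=cv2.resize(p[180:255,315:445],None,fx=6,fy=6,interpolation=cv2.INTER_CUBIC)[:, :780]
cv2.imwrite('pics/c1.png',a)
cv2.imwrite('pics/c2.png',cv2.resize(q[135:265,180:320],None,fx=4.5,fy=4.5,interpolation=cv2.INTER_CUBIC))
d=np.load('top.npy');V,U=np.mgrid[0:400,0:640]
W=toworld('top',U.ravel(),V.ravel(),d.ravel()).T.reshape(400,640,3)
x,y,z=W[...,0],W[...,1],W[...,2]
near=(U>300)&(U<450)&(V>170)&(V<260)&(d>0)
def st(m,n): print(n,m.sum(),W[m].mean(0).round(4) if m.any() else '', ((W[m].min(0)+W[m].max(0))/2).round(4) if m.any() else '')
st(near&(z>.283),'knob')
st(near&(z>.238)&(z<.26),'wing')
st(near&(z>.2)&(z<.215),'armtop')
st(near&(z>.218)&(z<.233)&(U>395),'lever')
st(near&(z>.005)&(z<.06)&(U<400),'foot')
for (u,v) in [(365,217),(412,228),(414,234),(395,216),(405,215),(435,213)]: print(u,v,W[v,u].round(4))
```

```text
knob 391 [0.519  0.0323 0.2912] [0.5194 0.0315 0.2894]
wing 322 [0.518  0.0354 0.2512] [0.5189 0.0318 0.2469]
armtop 355 [ 0.5222 -0.0519  0.2091] [ 0.522  -0.066   0.2075]
lever 201 [ 0.5091 -0.0553  0.2279] [ 0.5066 -0.0549  0.2251]
foot 1286 [0.5169 0.0605 0.0129] [0.5185 0.0243 0.0317]
365 217 [0.5185 0.0322 0.2924]
412 228 [ 0.498  -0.0577  0.2309]
414 234 [ 0.4874 -0.0612  0.2296]
395 216 [ 0.5196 -0.0327  0.2118]
405 215 [ 0.5209 -0.0461  0.2314]
435 213 [ 0.5237 -0.1072  0.2052]
```

View pics/c1.png

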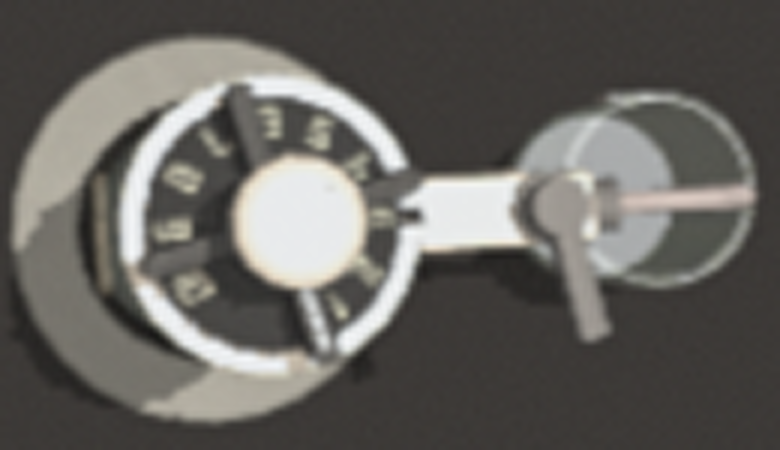

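View pics/c2.png

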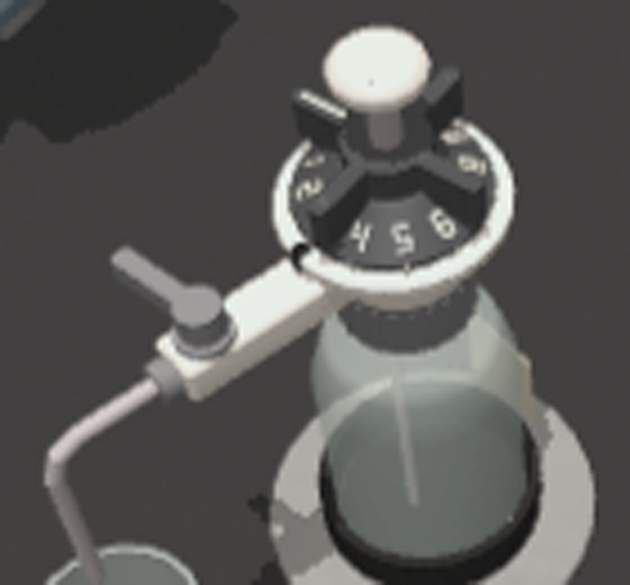

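c1/c2: the index mark is at c1 (405,215) and reads 3. The marked wing is at c1 (315,325), 75° clockwise of the spout, which agrees. The lever is nearly square to the spout, about 10° open. The axis is at about (0.519, 0.032), with the spout along roughly -88°.

Plan: straddle the knob with half-open fingers in the gaps between the wings and turn 120° clockwise. Raise and approach first.

apply_moves --commands '[80, 0, 0, -4, -7, 80, 0, 0, -8, -14, 80, 0, 0, -12, -21, 80, 0, 0, -15, -28, 80, 3, -2.7, -15, -35, 80, 6, -5.4, -15, -42, 80, 9, -8.1, -15, -49, 80, 12, -10.8, -15, -56, 80, 15, -13.5, -15, -63, 80, 18, -16.2, -15, -70, 80, 21, -18.9, -15, -77, 80, 24, -21.6, -15, -84]'

```text
time: 1.1
eef_pos: [0.3326, -0.2734, 0.366]
tool_rot: [-180.0, -0.1, 100.9]
wrist_force: [0.7, 0.8, 0.1]
gripper_width: 0.0583
```

```bash
cat >> h.py <<'E'
def rel(x,y,z,yaw=None):
    s=sense();ps=np.radians(s['tool_rot'][2]);d=np.array([x,y,z])-s['eef_pos']
    print('pos',s['eef_pos'].round(4),'rot',s['tool_rot'].round(2),'j6',round(s['joint_pos'][5],1),'F',s['wrist_force'].round(2),'w',round(s['gripper_width'],4),'t',s['time'])
    c,n=np.cos(ps),np.sin(ps)
    print('shift cm',(100*np.array([d[0]*c+d[1]*n,d[0]*n-d[1]*c,-d[2]])).round(2),'turn',None if yaw is None else (s['tool_rot'][2]-yaw).round(2))
E
python3 -c "
from h import *
print(finger_overhang);rel(.5187,.032,.36,-117.9)"
```

```text
0.017
pos [ 0.3326 -0.2734  0.366 ] rot [-1.7999e+02 -1.3000e-01  1.0086e+02] j6 31.2 F [0.75 0.75 0.14] w 0.0583 t 1.1
shift cm [26.49 24.03  0.6 ] turn 218.76
```

apply_moves --commands '[80, 2.5, 2.2, 0, -7, 80, 5, 4.4, 0, -14, 80, 7.5, 6.7, 0, -21, 80, 10, 9, 0, -28, 80, 12.5, 11.3, 0, -35, 80, 15, 13.6, 0, -42, 80, 17.5, 15.9, 0, -49, 80, 20, 18.1, 0, -56, 80, 22.3, 20.2, 0, -63, 80, 24.4, 22.1, 0, -70, 80, 26, 23.6, 0, -77, 80, 26.5, 24, 0, -84]'

```text
time: 2.1
eef_pos: [0.5194, 0.0348, 0.3654]
tool_rot: [179.8, -0.1, -174.6]
wrist_force: [-0.7, -0.3, -0.1]
gripper_width: 0.0586
```

apply_moves --commands '[80, 0, 0, 0, -7, 80, 0, 0, 0, -14, 80, 0, 0, 0, -21, 80, 0, 0, 0, -28, 80, 0, 0, 0, -35, 80, 0, 0, 0, -42, 80, 0, 0, 0, -49, 80, 0, 0, 0, -55, 80, 0, 0, 0, -57, 80, 0, 0, 0, -57]'

```text
time: 2.93
eef_pos: [0.5192, 0.0349, 0.365]
tool_rot: [179.7, 0.1, -117.6]
wrist_force: [-0.3, -0.2, -1.0]
gripper_width: 0.0584
```

```bash
cat >> h.py <<'E'
def wristE():
    s=sense();from scipy.spatial.transform import Rotation as R
    T=np.eye(4);T[:3,:3]=R.from_euler('xyz',s['tool_rot'],degrees=True).as_matrix();T[:3,3]=s['eef_pos']
    return np.linalg.inv(T@np.array(camera_model('wrist')['mount']))
def wrist(n):
    E=wristE();p,d=read_camera('wrist');save(n,p)
    V,U=np.mgrid[0:400,0:640];W=toworld('wrist',U.ravel(),V.ravel(),d.ravel(),E).T.reshape(400,640,3);W[d<=0]=np.nan
    return p,W
def mid(W,m): return m.sum(),np.nanmean(W[m],0).round(4),((np.nanmin(W[m],0)+np.nanmax(W[m],0))/2).round(4)
E
python3 -c "
from h import *
rel(.5187,.032,.26,-117.9)
p,W=wrist('w1');np.save('w1',W)
z=W[...,2];D=np.hypot(W[...,0]-.519,W[...,1]-.032)
print(mid(W,(z>.284)&(z<.3)&(D<.03)))
print(mid(W,(z>.245)&(z<.257)&(D<.05)))
"
```

```text
pos [0.5192 0.0349 0.365 ] rot [ 1.7975e+02  1.0000e-01 -1.1757e+02] j6 -65.7 F [-0.34 -0.19 -1.04] w 0.0584 t 2.9333
shift cm [ 0.27 -0.09 10.5 ] turn 0.33
(np.int64(1429), array([0.5184, 0.031 , 0.2891]), array([0.5189, 0.032 , 0.2879]))
(np.int64(1007), array([0.5158, 0.026 , 0.2503]), array([0.5189, 0.0322, 0.249 ]))
```

View pics/w1.png

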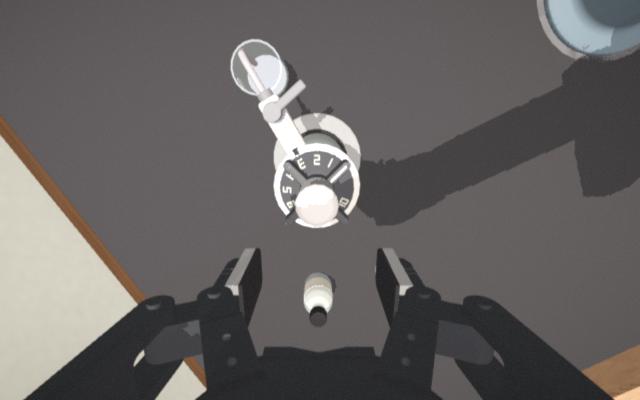

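The knob is at (318,205), the fingers are left and right of it in the wing gaps, and the wings run diagonally as planned. The axis is confirmed at (0.519, 0.032). Descend.

apply_moves --commands '[80, 0.27, -0.1, 0, 0, 80, 0.27, -0.1, 2, 0, 80, 0.27, -0.1, 4, 0, 80, 0.27, -0.1, 6, 0, 80, 0.27, -0.1, 8, 0, 80, 0.27, -0.1, 9.5, 0, 80, 0.27, -0.1, 10.5, 0, 80, 0.27, -0.1, 11, 0, 80, 0.27, -0.1, 11, 0]'

```text
time: 3.73
eef_pos: [0.5176, 0.0323, 0.2537]
tool_rot: [179.6, 0.0, -117.7]
wrist_force: [0.1, 0.8, 0.3]
gripper_width: 0.0585
```

apply_moves --commands '[80, 0, 0, 0, 4, 80, 0, 0, 0, 8, 80, 0, 0, 0, 12, 80, 0, 0, 0, 15, 80, 0, 0, 0, 18, 80, 0, 0, 0, 21, 80, 0, 0, 0, 24, 80, 0, 0, 0, 27, 80, 0, 0, 0, 30, 80, 0, 0, 0, 30]'

```text
time: 4.57
eef_pos: [0.5182, 0.0322, 0.2548]
tool_rot: [179.7, -0.1, -147.8]
wrist_force: [0.1, 0.1, 1.1]
gripper_width: 0.0587
```

```bash
python3 -c "
from h import *
s=sense();print(s['wrist_torque'],s['joint_pos'].round(1));rel(.5189,.032,.255)
p,W=wrist('w2');
cv2.imwrite('pics/w2c.png',cv2.resize(cv2.imread('pics/w2.png')[150:400,150:490],None,fx=2,fy=2))
"
```

```text
[ 0.05222497 -0.01796471 -0.0269229 ] [ -3.6  14.8   0.7  76.1   0.2 -35.8]
pos [0.5182 0.0322 0.2548] rot [ 1.7971e+02 -8.0000e-02 -1.4776e+02] j6 -35.8 F [0.11 0.1  1.14] w 0.0587 t 4.5667
shift cm [-0.05 -0.05 -0.02] turn None
```

View pics/w2c.png

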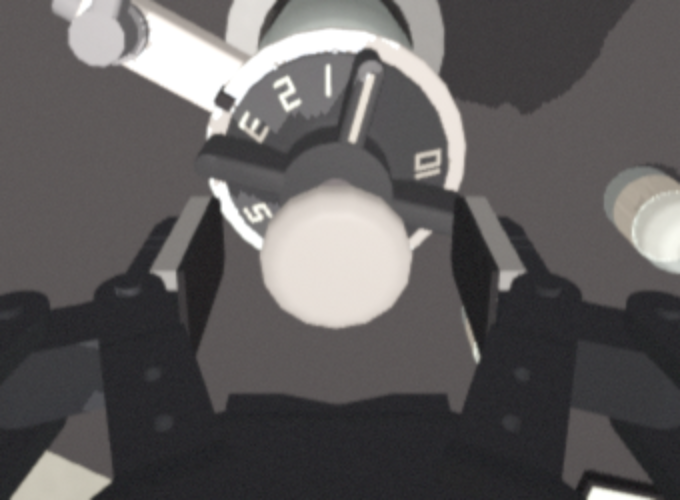

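The crop shows the collar still at 3, although the fingers overlap the wings' angle. The pads may be above the wings, so I'll check tip height by depth.

```bash
python3 -c "
from h import *
E=wristE();p,d=read_camera('wrist');m=camera_model('wrist');M=np.array(m['mount']);K=m['intrinsics']
V,U=np.mgrid[0:400,0:640]
P=np.stack([(U-K[0,2])/K[0,0]*d,-(V-K[1,2])/K[1,1]*d,-d,np.ones_like(d)],-1)@M.T
for v in range(246,300,6): print(v,[(u,(P[v,u,:3]*1000).round(0).tolist()) for u in (238,246,256,378,384,394)])
b=(P[...,2]>-.02)&(np.abs(P[...,1])>.025)&(np.abs(P[...,1])<.045)&(P[...,0]<.012)&(P[...,0]>-.012)&(P[...,2]<.03)&(d>0)
print(b.sum(),np.percentile(P[b][:,2],[50,90,99]))
"
```

```text
246 [(238, [-114.0, -120.0, 257.0]), (246, [-114.0, -108.0, 256.0]), (256, [-115.0, -93.0, 257.0]), (378, [-7.0, 39.0, 21.0]), (384, [-115.0, 99.0, 256.0]), (394, [-115.0, 114.0, 257.0])]
252 [(238, [-124.0, -120.0, 256.0]), (246, [11.0, -34.0, -27.0]), (256, [11.0, -29.0, -26.0]), (378, [8.0, 30.0, -19.0]), (384, [11.0, 31.0, -27.0]), (394, [11.0, 36.0, -27.0])]
258 [(238, [7.0, -38.0, -25.0]), (246, [11.0, -32.0, -33.0]), (256, [9.0, -29.0, -28.0]), (378, [6.0, 30.0, -22.0]), (384, [11.0, 30.0, -32.0]), (394, [11.0, 35.0, -32.0])]
264 [(238, [11.0, -35.0, -38.0]), (246, [11.0, -31.0, -39.0]), (256, [6.0, -29.0, -28.0]), (378, [3.0, 30.0, -22.0]), (384, [9.0, 30.0, -34.0]), (394, [11.0, 33.0, -38.0])]
270 [(238, [11.0, -33.0, -43.0]), (246, [11.0, -30.0, -44.0]), (256, [3.0, -29.0, -29.0]), (378, [-0.0, 30.0, -23.0]), (384, [6.0, 30.0, -34.0]), (394, [11.0, 32.0, -44.0])]
276 [(238, [11.0, -32.0, -49.0]), (246, [11.0, -29.0, -47.0]), (256, [1.0, -29.0, -30.0]), (378, [-3.0, 30.0, -24.0]), (384, [4.0, 30.0, -36.0]), (394, [11.0, 31.0, -48.0])]
282 [(238, [11.0, -31.0, -53.0]), (246, [8.0, -29.0, -47.0]), (256, [-2.0, -29.0, -31.0]), (378, [-6.0, 30.0, -24.0]), (384, [1.0, 30.0, -36.0]), (394, [11.0, 30.0, -52.0])]
288 [(238, [10.0, -30.0, -55.0]), (246, [6.0, -29.0, -48.0]), (256, [-5.0, -29.0, -31.0]), (378, [-9.0, 30.0, -25.0]), (384, [-1.0, 29.0, -38.0]), (394, [9.0, 30.0, -53.0])]
294 [(238, [7.0, -31.0, -55.0]), (246, [4.0, -29.0, -50.0]), (256, [-8.0, -29.0, -32.0]), (378, [-197.0, 94.0, 256.0]), (384, [-4.0, 30.0, -38.0]), (394, [6.0, 30.0, -53.0])]
1531 [0.01385362 0.0280504  0.0297862 ]
```

```bash
python3 -c "
from h import *
p,d=read_camera('wrist');m=camera_model('wrist');M=np.array(m['mount']);K=m['intrinsics']
V,U=np.mgrid[0:400,0:640]
P=np.stack([(U-K[0,2])/K[0,0]*d,-(V-K[1,2])/K[1,1]*d,-d,np.ones_like(d)],-1)@M.T
for v in range(340,400,6): print(v,[(P[v,u,:3]*1000).round(0).tolist() for u in (200,250,290,318,350,400,440)])
print('knob',[(P[v,318,:3]*1000).round(0).tolist() for v in (235,262,280,300,312)])
E=wristE();T=[(.5189,.032,.292),(.5189,.032,.253)]
for t in T:
  c=E@np.array([*t,1]);print(K[0,2]+K[0,0]*c[0]/-c[2],K[1,2]-K[1,1]*c[1]/-c[2])
"
```

```text
340 [[-1.0, -40.0, -70.0], [17.0, -18.0, -90.0], [-285.0, -47.0, 257.0], [-285.0, -0.0, 257.0], [-284.0, 53.0, 256.0], [17.0, 21.0, -90.0], [-1.0, 42.0, -70.0]]
346 [[-4.0, -41.0, -70.0], [17.0, -17.0, -93.0], [10.0, -8.0, -85.0], [-297.0, -0.0, 257.0], [9.0, 9.0, -84.0], [17.0, 21.0, -93.0], [-4.0, 42.0, -70.0]]
352 [[-7.0, -41.0, -69.0], [17.0, -17.0, -95.0], [11.0, -8.0, -88.0], [10.0, 0.0, -87.0], [10.0, 9.0, -87.0], [18.0, 20.0, -96.0], [-6.0, 43.0, -70.0]]
358 [[-321.0, -200.0, 257.0], [18.0, -16.0, -97.0], [11.0, -7.0, -90.0], [10.0, 0.0, -90.0], [10.0, 9.0, -90.0], [17.0, 20.0, -97.0], [-322.0, 207.0, 257.0]]
364 [[-332.0, -201.0, 255.0], [17.0, -16.0, -98.0], [10.0, -7.0, -92.0], [10.0, 0.0, -92.0], [10.0, 9.0, -91.0], [17.0, 19.0, -99.0], [-335.0, 209.0, 257.0]]
370 [[-344.0, -202.0, 254.0], [18.0, -15.0, -101.0], [10.0, -7.0, -94.0], [10.0, 0.0, -94.0], [11.0, 8.0, -95.0], [17.0, 19.0, -100.0], [-348.0, 210.0, 257.0]]
376 [[-359.0, -204.0, 256.0], [17.0, -15.0, -102.0], [11.0, -7.0, -97.0], [11.0, 0.0, -97.0], [11.0, 8.0, -96.0], [17.0, 18.0, -102.0], [-361.0, 212.0, 257.0]]
382 [[-372.0, -206.0, 256.0], [20.0, -14.0, -106.0], [11.0, -7.0, -98.0], [12.0, 0.0, -98.0], [10.0, 8.0, -97.0], [18.0, 18.0, -105.0], [-374.0, 213.0, 257.0]]
388 [[-979.0, -476.0, 789.0], [19.0, -14.0, -107.0], [12.0, -6.0, -100.0], [9.0, 0.0, -98.0], [11.0, 8.0, -99.0], [20.0, 17.0, -107.0], [-384.0, 213.0, 254.0]]
394 [[9.0, -28.0, -99.0], [20.0, -13.0, -109.0], [11.0, -6.0, -101.0], [11.0, 0.0, -101.0], [10.0, 8.0, -101.0], [19.0, 17.0, -108.0], [-391.0, 212.0, 248.0]]
knob [[7.0, 0.0, 4.0], [11.0, 0.0, -36.0], [1.0, 0.0, -35.0], [-10.0, 0.0, -34.0], [-16.0, 0.0, -34.0]]
316.7390369165501 287.155717161906
316.6414158622843 249.73800430279988
```

By depth and by projection, the pad tips stand about 19 mm behind the reported TCP at this opening, and the gripper body about 84 mm behind it. The stated overhang doesn't fit: everything sits about 28 mm higher, so the fingers passed over the wings. I'll trust the measurement, turn back, go 3 cm lower and watch the force.

apply_moves --commands '[80, 0, 0, 0, -7, 80, 0, 0, 0, -14, 80, 0, 0, 0, -21, 80, 0, 0, 0, -28, 80, -0.05, -0.05, 0, -30, 80, -0.05, -0.05, 0.8, -30, 80, -0.05, -0.05, 1.6, -30, 80, -0.05, -0.05, 2.2, -30, 80, -0.05, -0.05, 2.7, -30, 80, -0.05, -0.05, 3.0, -30, 80, -0.05, -0.05, 3.0, -30]'

```text
time: 5.63
eef_pos: [0.5177, 0.0322, 0.2232]
tool_rot: [179.6, 0.0, -117.6]
wrist_force: [0.1, 0.1, 0.1]
gripper_width: 0.0588
```

```bash
python3 -c "
from h import *
s=sense();print(s['wrist_torque'].round(3));rel(.5189,.032,.2245)"
```

```text
[-0.04  -0.01  -0.021]
pos [0.5177 0.0322 0.2232] rot [ 1.7957e+02  1.0000e-02 -1.1765e+02] j6 -65.9 F [0.07 0.08 0.07] w 0.0588 t 5.6333
shift cm [-0.04 -0.11 -0.13] turn None
```

apply_moves --commands '[80, -0.05, -0.1, -0.1, 4, 80, -0.05, -0.1, -0.1, 8, 80, -0.05, -0.1, -0.1, 12, 80, -0.05, -0.1, -0.1, 15, 80, -0.05, -0.1, -0.1, 18, 80, -0.05, -0.1, -0.1, 21, 80, -0.05, -0.1, -0.1, 24, 80, -0.05, -0.1, -0.1, 27, 80, -0.05, -0.1, -0.1, 30, 80, -0.05, -0.1, -0.1, 33, 80, -0.05, -0.1, -0.1, 36, 80, -0.05, -0.1, -0.1, 36]'

```text
time: 6.63
eef_pos: [0.519, 0.0322, 0.2245]
tool_rot: [179.7, -0.2, -153.7]
wrist_force: [-0.2, 0.7, 0.6]
gripper_width: 0.0584
```

```bash
python3 -c "
from h import *
s=sense();print(s['wrist_torque'].round(3));rel(.5189,.032,.2245)
p,W=wrist('w3');
cv2.imwrite('pics/w3c.png',cv2.resize(cv2.imread('pics/w3.png')[150:400,150:490],None,fx=2,fy=2))
"
```

```text
[-0.029 -0.047 -0.095]
pos [0.519  0.0322 0.2245] rot [ 179.66   -0.22 -153.7 ] j6 -29.9 F [-0.18  0.74  0.55] w 0.0584 t 6.6333
shift cm [ 0.02 -0.01 -0.  ] turn None
```

View pics/w3c.png

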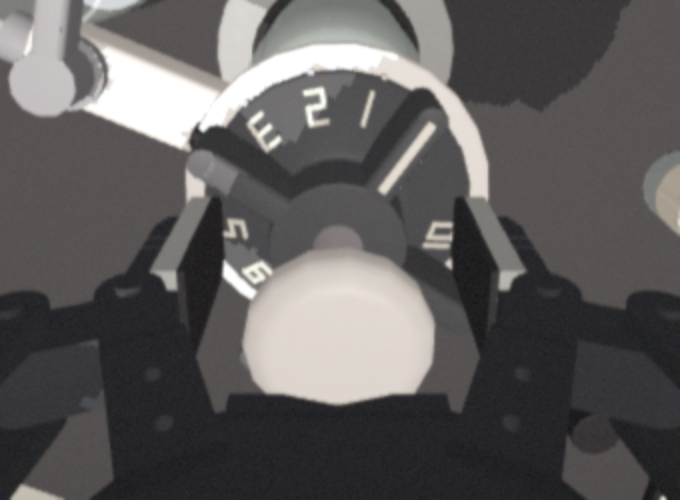

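w3: the wing is now pressed by the left pad at crop (215,200) and the collar has started turning (wrist moment -0.095). Continue slowly.

apply_moves --commands '[80, 0, 0, 0, 3, 80, 0, 0, 0, 6, 80, 0, 0, 0, 9, 80, 0, 0, 0, 12, 80, 0, 0, 0, 15, 80, 0, 0, 0, 18, 80, 0, 0, 0, 21, 80, 0, 0, 0, 24, 80, 0, 0, 0, 27, 80, 0, 0, 0, 30, 80, 0, 0, 0, 33, 80, 0, 0, 0, 36]'

```text
time: 7.68
eef_pos: [0.5191, 0.0321, 0.2246]
tool_rot: [179.9, -0.4, 170.3]
wrist_force: [-0.0, 0.7, -0.1]
gripper_width: 0.0586
```

apply_moves --commands '[80, 0, 0, 0, 3, 80, 0, 0, 0, 6, 80, 0, 0, 0, 9, 80, 0, 0, 0, 12, 80, 0, 0, 0, 15, 80, 0, 0, 0, 18, 80, 0, 0, 0, 21, 80, 0, 0, 0, 24, 80, 0, 0, 0, 27, 80, 0, 0, 0, 30, 80, 0, 0, 0, 33, 80, 0, 0, 0, 35]'

```text
time: 8.68
eef_pos: [0.5191, 0.0321, 0.2247]
tool_rot: [-179.9, -0.4, 135.3]
wrist_force: [-0.1, -0.2, -0.4]
gripper_width: 0.0586
```

```bash
python3 -c "
from h import *
s=sense();print(s['wrist_torque'].round(3));rel(.5189,.032,.2245)
p,W=wrist('w4');
cv2.imwrite('pics/w4c.png',cv2.resize(cv2.imread('pics/w4.png')[150:400,100:490],None,fx=2,fy=2))
"
```

```text
[-0.004  0.014  0.02 ]
pos [0.5191 0.0321 0.2247] rot [-179.91   -0.38  135.29] j6 41.2 F [-0.11 -0.24 -0.43] w 0.0586 t 8.6833
shift cm [ 0.01 -0.03  0.02] turn None
```

View pics/w4c.png

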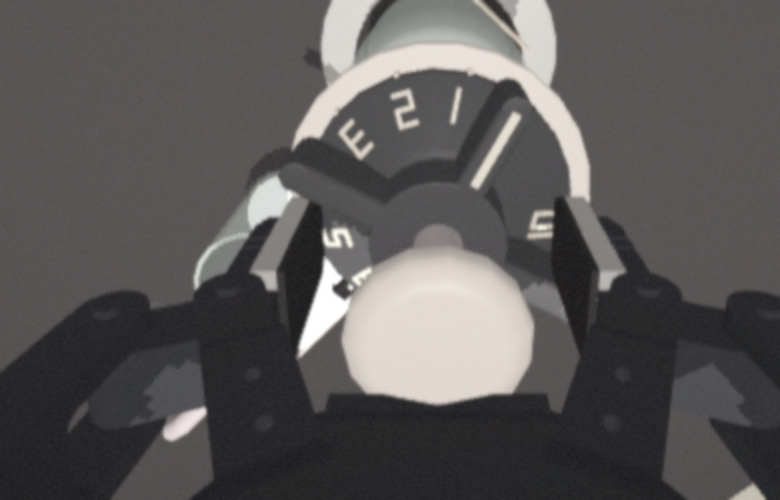

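w4: the index mark at crop (345,285) is beside 6, and the marked wing is about 166° clockwise of it, so the collar is at 6. The moment is zero, so the wing has snapped clear of the fingers. Push one more click, and measure the white line by depth.

apply_moves --commands '[80, 0, 0, 0, 3, 80, 0, 0, 0, 6, 80, 0, 0, 0, 9, 80, 0, 0, 0, 12, 80, 0, 0, 0, 14, 80, 0, 0, 0, 16, 80, 0, 0, 0, 18, 80, 0, 0, 0, 20, 80, 0, 0, 0, 22, 80, 0, 0, 0, 22]'

```text
time: 9.57
eef_pos: [0.5192, 0.0322, 0.2248]
tool_rot: [-179.8, -0.3, 113.3]
wrist_force: [-0.1, -0.0, 0.6]
gripper_width: 0.0583
```

```bash
cat >> h.py <<'E'
def collar(p,W):
    dx,dy=W[...,0]-.519,W[...,1]-.032;D=np.hypot(dx,dy)
    m=(W[...,2]>.246)&(W[...,2]<.262)&(D<.044)&(D>.02)&(p.min(-1)>150)
    a=np.degrees(np.arctan2(dy[m].mean(),dx[m].mean()))
    print('white',m.sum(),'ang',a.round(1),'number',(1+(((-88-a)%360)-15)/30).round(2))
E
python3 -c "
from h import *
s=sense();print(s['wrist_torque'].round(3));rel(.5189,.032,.2245)
p,W=wrist('w5');collar(p,W)
"
```

```text
[ 0.032 -0.002 -0.037]
pos [0.5192 0.0322 0.2248] rot [-179.79   -0.32  113.31] j6 63.1 F [-0.1  -0.01  0.56] w 0.0583 t 9.5667
shift cm [-0.   -0.03  0.03] turn None
white 227 ang 77.6 number 6.98
```

The collar reads 6.98, so it's at 7. Back off to the middle of the gap, rise, and shut the fingers.

apply_moves --commands '[80, 0, 0, 0, -5, 80, 0, 0, 0, -10, 80, 0, 0, 0, -14, 80, 0, 0, 0, -14, 80, 0, 0, -2, -14, 80, 0, 0, -5, -14, 80, 0, 0, -8, -14, 80, 0, 0, -10, -14, 255, 0, 0, -11, -14, 255, 0, 0, -11, -14, 255, 0, 0, -11, -14, 255, 0, 0, -11, -14]'

```text
time: 10.62
eef_pos: [0.5195, 0.0318, 0.3337]
tool_rot: [-179.8, -0.4, 127.4]
wrist_force: [-0.9, -0.6, 0.2]
gripper_width: 0.0103
```

apply_moves --commands '[255, 0, 0, 0, 6, 255, 0, 0, 0, 12, 255, 0, 0, 0, 18, 255, 0, 0, 0, 24, 255, 0, 0, 0, 26, 255, 0, 0, 0, 26, 255, 0, 0, 0, 26, 255, 0, 0, 0, 26]'

```text
time: 11.28
eef_pos: [0.519, 0.0318, 0.3329]
tool_rot: [-179.6, -0.3, 101.4]
wrist_force: [-0.0, 0.4, -0.2]
gripper_width: 0.0004
```

```bash
python3 -c "
from h import *
rel(.49,-.03,.34,101)
p,W=wrist('w6');collar(p,W);s=sense()
z=W[...,2];tz=s['eef_pos'][2]-z
D=np.hypot(W[...,0]-s['eef_pos'][0],W[...,1]-s['eef_pos'][1])
ok=(z>.305)&(D<.03)
print('tips: min z rel TCP',np.nanpercentile(W[...,2][ok],[0.5,2,50])-s['eef_pos'][2], ok.sum())
print('overhang',finger_overhang)
q,d=read_camera('top');save('top2',q)
V,U=np.mgrid[0:400,0:640];X=toworld('top',U.ravel(),V.ravel(),d.ravel()).T.reshape(400,640,3)
for n,A in(('wrist',W),('top',X)):
  z=A[...,2];ax=np.hypot(A[...,0]-.5217,A[...,1]+.053)
  m=(z>.222)&(z<.236)&(ax<.045)&(ax>.014)
  if m.sum()>5:
    c=np.nanmean(A[m],0);print(n,m.sum(),c.round(4),'tip',A[m][np.argmax(ax[m])].round(4),np.degrees(np.arctan2(c[1]+.053,c[0]-.5217)).round(1))
  k=(z>.222)&(z<.236)&(ax<.011);print('axis',k.sum(),np.nanmean(A[k],0).round(4))
"
```

```text
pos [0.519  0.0318 0.3329] rot [-179.56   -0.31  101.4 ] j6 75.0 F [-0.01  0.37 -0.25] w 0.0004 t 11.2833
shift cm [-5.49 -4.07 -0.71] turn 0.4
white 217 ang 11.4 number 9.19
tips: min z rel TCP [0.01982482 0.0265529  0.08735514] 22038
overhang 0.017
wrist 180 [ 0.4928 -0.057   0.2258] tip [ 0.4832 -0.0585  0.2241] -172.2
axis 0 [nan nan nan]
axis 0 [nan nan nan]<string>:17: RuntimeWarning: Mean of empty slice
```

View pics/w6.png

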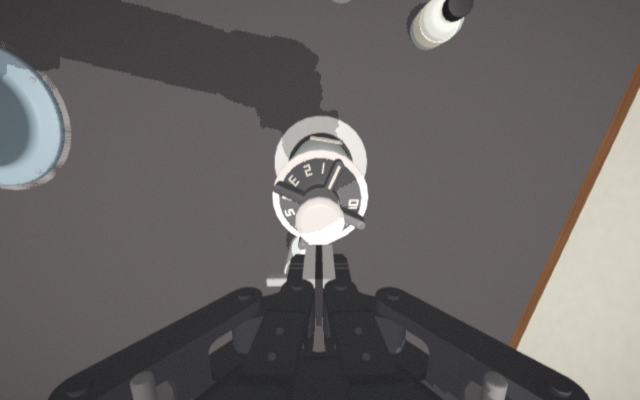

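w6: the fingers are shut, the lever is at image (280,280), and the collar number seen still fits 7 (marked wing at (335,178)); the 9.19 reading caught another bright patch. Shut tips are about 17 to 20 mm above the reported TCP. Move to the lever's +y side and descend.

apply_moves --commands '[255, -2.8, -2.1, 0, 1.7, 255, -5.76, -4.23, 0, 3.4, 255, -5.76, -4.23, 0, 3.4, 255, -5.76, -4.23, 3, 3.4, 255, -5.76, -4.23, 6, 3.4, 255, -5.76, -4.23, 9, 3.4, 255, -5.76, -4.23, 11, 3.4, 255, -5.76, -4.23, 12, 3.4, 255, -5.76, -4.23, 12.6, 3.4, 255, -5.76, -4.23, 12.6, 3.4]'

```text
time: 12.22
eef_pos: [0.4873, -0.0322, 0.206]
tool_rot: [-179.5, -0.3, 98.0]
wrist_force: [-0.1, 0.2, 0.7]
gripper_width: -0.0003
```

```bash
python3 -c "
from h import *
rel(.4889,-.033,.2065,98)
s=sense();E=np.array
y0=s['tool_rot'][2];c,n=np.cos(np.radians(y0)),np.sin(np.radians(y0));p0=s['eef_pos']
for mg,th in [(4,-172),(0,-172),(0,-168),(0,-162),(0,-156),(0,-150),(0,-144),(0,-138),(0,-132),(0,-126),(0,-120),(0,-114),(0,-108),(0,-102),(0,-97),(0,-93),(0,-90),(0,-88),(-1,-88)]:
  t=np.radians(th);o=.0155+mg/1e3
  x=.522+.03*np.cos(t)+o*np.sin(t);y=-.053+.03*np.sin(t)-o*np.cos(t)
  d=(x-p0[0],y-p0[1]);print(th,np.round([100*(d[0]*c+d[1]*n),100*(d[0]*n-d[1]*c),(y0-(th+270))%360-360*((y0-(th+270))%360>180)],2))
"
```

```text
pos [ 0.4873 -0.0322  0.206 ] rot [-179.45   -0.33   98.  ] j6 70.7 F [-0.13  0.22  0.7 ] w -0.0003 t 12.2167
shift cm [-0.1   0.15 -0.05] turn -0.0
-172 [-0.59  0.15 -0.  ]
-172 [-0.99  0.15 -0.  ]
-168 [-1.2   0.05 -4.  ]
-162 [ -1.54  -0.08 -10.  ]
-156 [ -1.88  -0.17 -16.  ]
-150 [ -2.23  -0.22 -22.  ]
-144 [ -2.58  -0.23 -28.  ]
-138 [ -2.93  -0.21 -34.  ]
-132 [ -3.28  -0.15 -40.  ]
-126 [ -3.62  -0.05 -46.  ]
-120 [ -3.95   0.08 -52.  ]
-114 [ -4.26   0.24 -58.  ]
-108 [ -4.56   0.44 -64.  ]
-102 [ -4.83   0.66 -70.  ]
-97 [ -5.04   0.87 -75.  ]
-93 [ -5.19   1.05 -79.  ]
-90 [ -5.3    1.19 -82.  ]
-88 [ -5.36   1.29 -84.  ]
-88 [ -5.37   1.39 -84.  ]
```

apply_moves --commands '[255, -0.6, 0.15, 0, 0, 255, -1.0, 0.15, 0, 0, 255, -1.2, 0.05, 0, -4, 255, -1.54, -0.1, 0, -10, 255, -1.88, -0.17, 0, -16, 255, -2.23, -0.22, 0, -22, 255, -2.58, -0.23, 0, -28, 255, -2.93, -0.21, 0, -34, 255, -3.28, -0.15, 0, -40, 255, -3.28, -0.15, 0, -40]'

```text
time: 13.05
eef_pos: [0.4913, -0.0655, 0.2069]
tool_rot: [-179.9, -0.5, 138.1]
wrist_force: [0.5, 0.8, 0.2]
gripper_width: 0.0
```

```bash
python3 -c "
from h import *
t=np.radians(-132);rel(.522+.03*np.cos(t)+.0155*np.sin(t),-.053+.03*np.sin(t)-.0155*np.cos(t),.206,138);print(sense()['wrist_torque'])
p,W=wrist('w7');z=W[...,2]
q,d=read_camera('top');save('t7',q)
cv2.imwrite('pics/w7c.png',np.hstack([cv2.imread('pics/w7.png')[100:400,170:470],cv2.resize(cv2.imread('pics/t7.png')[160:260,330:450],(360,300))]))
"
```

```text
pos [ 0.4913 -0.0655  0.2069] rot [-179.87   -0.52  138.06] j6 26.9 F [0.45 0.78 0.19] w 0.0 t 13.05
shift cm [ 0.1  -0.02  0.09] turn 0.06
[0.0978828  0.02066776 0.04022183]
```

View pics/w7c.png

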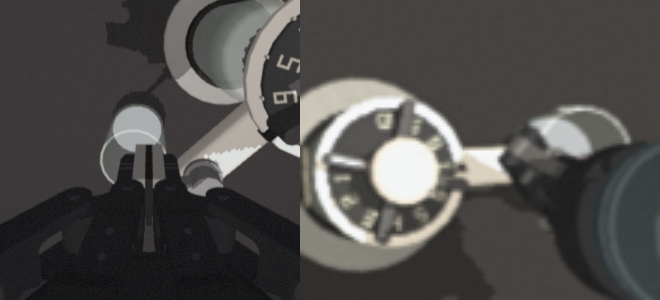

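The collar's marked wing points away from the spout, as it should at 7 (right half, (345,160)). The fingers hide the lever. Continue the arc.

```bash
python3 -c "
from h import *
s=sense();y0=s['tool_rot'][2];c,n=np.cos(np.radians(y0)),np.sin(np.radians(y0));p0=s['eef_pos']
for mg,th in [(0,-126),(0,-120),(0,-114),(0,-108),(0,-102),(0,-97),(0,-93),(0,-90),(0,-88),(-1,-88),(-2,-88)]:
  t=np.radians(th);o=.0155+mg/1e3
  x=.522+.03*np.cos(t)+o*np.sin(t);y=-.053+.03*np.sin(t)-o*np.cos(t)
  d=(x-p0[0],y-p0[1]);print(th,np.round([100*(d[0]*c+d[1]*n),100*(d[0]*n-d[1]*c),y0-(th+270)],2))
"
```

```text
-126 [-0.23 -0.15 -6.18]
-120 [ -0.57  -0.26 -12.18]
-114 [ -0.91  -0.33 -18.18]
-108 [ -1.26  -0.37 -24.18]
-102 [ -1.62  -0.37 -30.18]
-97 [ -1.91  -0.34 -35.18]
-93 [ -2.14  -0.3  -39.18]
-90 [ -2.31  -0.26 -42.18]
-88 [ -2.43  -0.23 -44.18]
-88 [ -2.5   -0.16 -44.18]
-88 [ -2.57  -0.09 -44.18]
```

apply_moves --commands '[255, -0.23, -0.15, 0.1, -6, 255, -0.57, -0.26, 0.1, -12, 255, -0.91, -0.33, 0.1, -18, 255, -1.26, -0.37, 0.1, -24, 255, -1.62, -0.37, 0.1, -30, 255, -1.91, -0.34, 0.1, -35, 255, -2.14, -0.3, 0.1, -39, 255, -2.31, -0.26, 0.1, -42, 255, -2.43, -0.23, 0.1, -44, 255, -2.43, -0.23, 0.1, -44]'

```text
time: 13.98
eef_pos: [0.5077, -0.0839, 0.2058]
tool_rot: [179.8, -0.5, -178.3]
wrist_force: [-0.1, 0.4, 0.9]
gripper_width: -0.0002
```

apply_moves --commands '[255, -0.1, 0, 0, 0, 255, -0.2, 0, 0, 0, 255, -0.2, 0, 0, 0]'

```text
time: 14.23
eef_pos: [0.5085, -0.0839, 0.2057]
tool_rot: [179.9, -0.6, -178.4]
wrist_force: [-4.4, -0.5, 1.9]
gripper_width: -0.0001
```

A 4 N reaction suggests the stop. Press a little more, then back off, rise and look.

apply_moves --commands '[255, -0.15, 0, 0, 0, 255, -0.3, 0, 0, 0, 255, -0.3, 0, 0, 0]'

```text
time: 14.48
eef_pos: [0.5086, -0.084, 0.2056]
tool_rot: [179.9, -1.0, -178.4]
wrist_force: [-10.4, -0.6, 4.8]
gripper_width: -0.0001
```

apply_moves --commands '[255, 1, 0, 0, 0, 255, 2, 0, 0, 0, 255, 3, 0, -2, 0, 255, 5, 0, -6, 0, 255, 8, 0, -10, 0, 255, 11, 0, -13, 0, 255, 14, 0, -13, 0, 255, 17, 0, -13, 0, 255, 17, 0, -13, 0]'

```text
time: 15.23
eef_pos: [0.3376, -0.0884, 0.3404]
tool_rot: [-180.0, -0.8, -178.6]
wrist_force: [-0.7, 1.1, -1.0]
gripper_width: 0.0001
```

```bash
python3 -c "
from h import *
rel(.519,.032,.335)
q,d=read_camera('top');save('t8',q)
V,U=np.mgrid[0:400,0:640];A=toworld('top',U.ravel(),V.ravel(),d.ravel()).T.reshape(400,640,3)
z=A[...,2];ax=np.hypot(A[...,0]-.522,A[...,1]+.053)
m=(z>.220)&(z<.236)&(ax<.045)&(ax>.014)&(A[...,1]<-.02);c=np.nanmean(A[m],0)
print(m.sum(),c.round(4),'tip',A[m][np.argmax(ax[m])].round(4),np.degrees(np.arctan2(c[1]+.053,c[0]-.522)).round(1));collar(q,A)
cv2.imwrite('pics/t8c.png',cv2.resize(q[180:255,315:445][...,::-1],None,fx=6,fy=6,interpolation=cv2.INTER_CUBIC))
"
```

```text
pos [ 0.3376 -0.0884  0.3404] rot [-179.99   -0.82 -178.61] j6 -26.2 F [-0.69  1.11 -1.03] w 0.0001 t 15.2333
shift cm [-18.43  11.6    0.54] turn None
76 [ 0.5234 -0.0796  0.2286] tip [ 0.5253 -0.0935  0.2263] -86.9
white 26 ang 81.8 number 6.84
```

View pics/t8c.png

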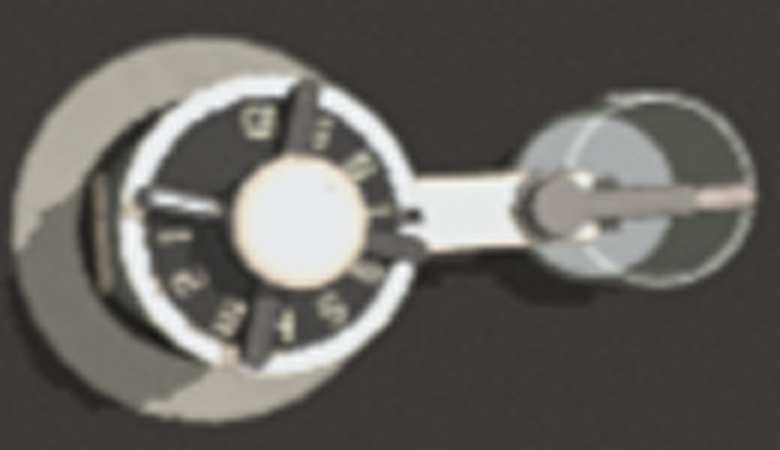

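t8: number 7 is at the index (crop (378,210)) and the lever lies along the spout, ending near (690,200). The beaker is unchanged. Now the plunger: go over the knob and approach it.

apply_moves --commands '[255, -3, 1.9, 0, 0, 255, -6, 3.8, 0, 0, 255, -9, 5.7, 0, 0, 255, -12, 7.6, 0, 0, 255, -15, 9.5, 0, 0, 255, -17.5, 11, 0, 0, 255, -18.4, 11.6, 0, 0, 255, -18.4, 11.6, 2, 0, 255, -18.4, 11.6, 4, 0, 255, -18.4, 11.6, 5, 0, 255, -18.4, 11.6, 5.5, 0, 255, -18.4, 11.6, 5.5, 0]'

```text
time: 16.28
eef_pos: [0.5203, 0.0321, 0.2805]
tool_rot: [180.0, -0.9, -178.6]
wrist_force: [0.3, 0.4, 0.3]
gripper_width: -0.0002
```

apply_moves --commands '[255, 0, 0, 0.3, 0, 255, 0, 0, 0.6, 0, 255, 0, 0, 0.9, 0, 255, 0, 0, 1.2, 0, 255, 0, 0, 1.5, 0, 255, 0, 0, 1.7, 0, 255, 0, 0, 1.7, 0]'

```text
time: 16.87
eef_pos: [0.5205, 0.032, 0.2636]
tool_rot: [180.0, -0.8, -178.6]
wrist_force: [1.6, 0.6, 2.3]
gripper_width: 0.0001
```

```bash
python3 -c "
from h import *
rel(.519,.032,.26)"
```

```text
pos [0.5205 0.032  0.2636] rot [ 179.98   -0.83 -178.61] j6 -4.8 F [1.58 0.65 2.32] w 0.0001 t 16.8667
shift cm [0.15 0.   0.36] turn None
```

Contact at 2.3 N. Continue to the stop.

apply_moves --commands '[255, 0.1, 0, 0.2, 0, 255, 0.1, 0, 0.4, 0, 255, 0.1, 0, 0.6, 0, 255, 0.1, 0, 0.6, 0]'

```text
time: 17.2
eef_pos: [0.5203, 0.032, 0.2604]
tool_rot: [180.0, -0.6, -178.6]
wrist_force: [-0.3, 1.5, 16.0]
gripper_width: -0.0002
```

apply_moves --commands '[255, 0, 0, 0.15, 0, 255, 0, 0, 0.3, 0, 255, 0, 0, 0.3, 0]'

```text
time: 17.45
eef_pos: [0.5204, 0.032, 0.2603]
tool_rot: [-180.0, -0.4, -178.6]
wrist_force: [-3.0, 1.5, 17.3]
gripper_width: 0.0005
```

Solid stop (16 to 17 N, no further travel) at TCP z 0.260, which matches 15.4 mm of travel. Release upward and move clear.

apply_moves --commands '[255, 0, 0, -0.3, 0, 255, 0, 0, -0.7, 0, 255, 0, 0, -1.1, 0, 255, 0, 0, -1.6, 0, 255, 0, 0, -2.2, 0, 255, 0, 0, -4, 0, 255, 0, 0, -7, 0, 255, 3, -1, -9, 0, 255, 7, -3, -9, 0, 255, 11, -6, -9, 0, 255, 15, -9, -9, 0, 255, 18, -12, -9, 0]'

```text
time: 18.45
eef_pos: [0.3561, -0.0782, 0.3511]
tool_rot: [180.0, -0.5, -178.5]
wrist_force: [-0.1, -1.9, -0.3]
gripper_width: 0.0001
```

apply_moves --commands '[255, 0, 0, 0, 0, 255, 0, 0, 0, 0, 255, 0, 0, 0, 0]'

```text
time: 18.7
eef_pos: [0.3559, -0.0782, 0.3509]
tool_rot: [180.0, -0.5, -178.5]
wrist_force: [0.4, -0.1, -0.1]
gripper_width: -0.0002
```

```bash
python3 -c "
from h import *
rel(.519,.032,.335)
q,d=read_camera('top');save('t9',q);r,_=read_camera('scene')
V,U=np.mgrid[0:400,0:640];A=toworld('top',U.ravel(),V.ravel(),d.ravel()).T.reshape(400,640,3)
D=np.hypot(A[...,0]-.519,A[...,1]-.032);k=(D<.012)&(A[...,2]>.26);print('knob z',np.median(A[k][:,2]).round(4))
z=A[...,2];ax=np.hypot(A[...,0]-.522,A[...,1]+.053)
m=(z>.220)&(z<.236)&(ax<.045)&(ax>.014)&(A[...,1]<-.02);c=A[m].mean(0);print('lever',np.degrees(np.arctan2(c[1]+.053,c[0]-.522)).round(1));collar(q,A)
a=q[180:255,315:445][...,::-1];b=r[135:265,180:320][...,::-1]
o=cv2.imread('pics/top.png')
for n,(y0,y1,x0,x1) in {'bottles':(145,250,215,275),'beaker':(190,235,425,445)}.items(): print(n,np.abs(o[y0:y1,x0:x1].astype(int)-q[y0:y1,x0:x1,::-1]).mean().round(2))
cv2.imwrite('pics/f.png',np.hstack([cv2.resize(a,(520,300)),cv2.resize(b,(280,300))]))
"
```

```text
pos [ 0.3559 -0.0782  0.3509] rot [ 179.95   -0.49 -178.54] j6 -23.7 F [ 0.4  -0.1  -0.08] w -0.0002 t 18.7
shift cm [-16.58  10.6    1.59] turn None
knob z 0.292
lever -86.9
white 26 ang 81.8 number 6.84
bottles 0.83
beaker 1.9
```

View pics/f.png

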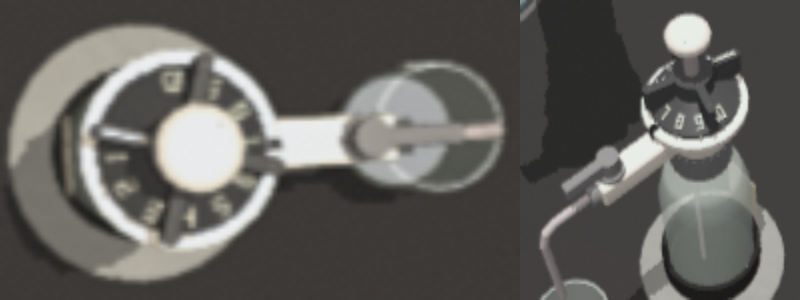

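The final picture shows number 7 at the index, the lever along the spout, the knob back up (z 0.292), and the beaker and bottles unmoved. Handing in.

```bash
python3 -c "
from station import *
print(sign_off())"
```

```text
the job is handed in; nothing more can be done
None
```

I turned the collar from 3 to 7, swung the valve lever to its stop along the spout, then pushed the plunger to its stop and let it rise. I handed the job in at about 19 s of the 67 s allowed.

**Last checks:**
- **Collar:** number 7 is at the index mark in the pictures. Close by, the wrist camera measured 6.98; the coarser top view gave 6.84.
- **Valve:** the lever stands at -86.9°, with the spout at about -88°. It met its stop at about 10 N.
- **Plunger:** it stopped dead at about 16–17 N, and the knob is back at 292 mm.
- **Beaker and bottles:** unchanged in the pictures before and after.
- **Robot:** clear of everything, touching nothing.

**What disagreed:**
- **Fingertip position:** the fingertips turned out to be 16–20 mm behind the reported TCP, not 17 mm ahead as `finger_overhang` says. My first collar pass went over the wings without touching them. I worked from the measured offset after that.
- **Collar reading:** one automatic reading of 9.19 was false, because it caught another bright patch. The pictures ruled it out.

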